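# Shut the vacuum printing frame and open its suction valve

### The arm

A 7-joint arm with a two-finger parallel gripper is mounted at the origin on the work surface. World frame = base frame: x ahead of the robot, y to its left, z up, the work surface at z = 0. Lengths are in m, angles in rad, forces in N, time in s.
With the tool pointing down it reaches from about 0.425 to 0.95 m from the base axis. Payload 4.7 kg.
Tool frame: the origin (TCP) lies on the centre line of the jaws, within the pads' length; the fingertips stand robot.nose_length ahead of it and the grasp point (between the pads) lies 8 mm behind it (robot.nose_length is the distance from the TCP to the fingertips, in m); z points along the fingers, x is the direction in which the jaws open and shut, and the axes are right-handed (so a half turn about z gives the same grasp; the last joint's range is limited). The gripper opens to 85 mm and grips with 20 to 120 N. Pads are 22 mm wide; open, the fingers measure 114 mm over their backs; the gripper's body (76 mm by 85 mm) begins 54 mm behind the grasp point. The pads swing forward as they close: fully open they stand 13 mm farther back than shut.
Start: joints at [-1.314, 0.469, -0.049, 1.532, 0.024, 1.141, -0.082], TCP at [0.19, 0.648, 0.242] pointing down, gripper open.
Joint ranges: [-2.59, 2.59], [-0.33, 1.99], [-1.39, 1.29], [0.1, 2.45], [-1.04, 4.18], [0.21, 1.99], [-2.66, 2.66]. Speed limits (rad/s): [2.57, 2.57, 3.14, 3.14, 3.14, 3.14, 3.14].

### API

Orientations are given as [roll, pitch, yaw] about the fixed x, y, z axes, in that order (R = Rz(yaw) Ry(pitch) Rx(roll)).
In Python, from plant import robot gives the robot as it stands. Calls block until the motion is done:
- robot.goto(position, orientation): joint-space move of the TCP to a pose.
- robot.move_straight(position, vel=0.15, attitude=None, contact_N=None): straight line of the TCP; attitude=None keeps the orientation; vel is the mean speed in m/s. With contact_N (N) it stops when the force on the tool has changed by that much, and returns True; else False.
- robot.move_joints(angles): joint-space move.
- robot.grip(opening, strength=None): opening from 0.0 (shut) to 1.0 (fully open); strength is the grip in N (None keeps the last); returns when the fingers have stopped.
- robot.sleep(seconds).
- robot.inverse_kinematics(position, orientation): joint angles nearest the present ones, or None.
- robot.sense(): the state.
- robot.grab_frame(name): name is "side" or "top"; returns a dict with "image" (384x512x3 uint8, red, green, blue), "range_z" (384x512 float32, m along the optical axis (not along the pixel's ray), 0 where there is no reading), "fx", "fy", "cx", "cy" (pixels), "R" (3x3) and "t" (3): a world point X has camera coordinates R X + t. Camera axes: x right, y down, z forward; pixel columns grow to the right and rows downward; lengths in m; the calibration is good to about 2 mm. A picture is of the moment at which its call begins.
A pose or a line that the arm cannot do raises robot.IKError and nothing moves.
- robot.close_job(): hands the job in, once; it reports no verdict.
The state is a dict: "t": time; "joint_pos": joint angles; "joint_velocities": joint speeds; "effort": joint torques, N m; "tcp_pos": TCP position; "tcp_rot": TCP orientation; "wrist_force": force on the tool from outside, world axes, zero at the start; "torque": the same for the moment, N m; "opening": opening from 0.0 (shut) to 1.0 (fully open).
Only numpy, scipy, OpenCV 4.12 (cv2) and the standard library are available. Lean on these libraries where they do the work, as an engineer would, in place of code of your own. Each camera call takes 0.05 s, during which the arm holds its last target.

### The job

Get the vacuum printing frame ready for an exposure: break the folding stay at its knee, then lower the lid gently until it is fully shut. Then open the suction valve beside it all the way by its handwheel, and not before the lid is shut; the wheel rises on its stem as it turns. Leave the other things on the table where they are.

Things in the scene. Friction and masses are not known exactly. Their poses are not given: they have to be found in the camera images.
- frame: Vacuum printing frame: fixed grey box, 250 mm (x) by 300 mm (y) by 68 mm high. Origin: centre of its underside; x points from its front (robot side) to its hinge side, z up. The lid is hinged along the rear top edge and stands open, held by a folding steel stay on the right-hand (-y) side. Lid and stay move parallel to the frame's x-z plane.
- lid (a joint): Lid angle, rad: 0 = propped open by the stay (1.15 rad above level), grows as it comes down, 1.15 = fully shut (stop). Aluminium plate 14 mm thick, front edge 230 mm from the hinge line, 296 mm wide. The stiff hinge holds it wherever it is left; with the stay broken about 3 N at the front edge moves it. While the stay is locked the lid cannot come down.
- lid_hinge (a point): Point on the lid's hinge line, in the middle of its width, at 72 mm height. The axes are the lid's: -x runs from the hinge to the front edge in the lid's plane, z is normal to the lid on its outer (upper when shut) face.
- lid_push (a point): Point on the lid's outer face (the upper face when shut, facing away from the robot while open), in the middle of its width, 200 mm from the hinge line and 15 mm above it along the lid's normal; pushing here closes the lid. Axes as lid_hinge.
- lid_handle (a point): Middle of the round bar handle, 11 mm thick, 100 mm long along y, that stands 32 mm out from the lid's front edge in the lid's plane, 262 mm from the hinge line. Axes as lid_hinge.
- stay_knee (a joint): Bend of the stay's knee, rad: 0 = locked, slightly over centre towards the robot (frame -x), on a stop; 0.25 = straight; grows as the knee is pushed away from the robot (frame +x), about 2.9 with the lid shut. Two links of 76 mm, steel strips 9 to 19 mm outside the lid's right side. To break it push the knee 25 to 50 mm in frame +x and slightly down, 2 to 5 N; the lid then sinks a little.
- knee_bar (a point): On the pin at the stay's knee: steel, 12 mm thick with an 18 mm black end cap, standing out sideways along the frame's -y, from 19 to 93 mm outside the lid's right side. The point is on the pin's axis, 67 mm outside the lid's side, 114 mm above the table when locked. Push the pin here from the robot's side, the hand kept clear of the lid.
- valve: Suction valve: fixed brass globe valve between two steel pipes (22 mm) that rise through the table 120 mm apart along the body's y axis. Origin at table level under the stem, z up. The valve's brass body ends 116 mm above the table and is 28 mm thick for the 20 mm below that.
- wheel (a joint): Turn of the handwheel, rad: 0 = shut, 5.0 = fully open (stop). Grows counter-clockwise seen from above; wheel and stem rise straight up 5.5 mm per rad (27 mm in all). Starts between 0 and 0.7, turns against about 0.2 N m of friction, stays where it is left, does not turn if only pulled up. A hand needs several grasps.
- wheel_center (a point): Centre of the handwheel, on its vertical axis, at mid-thickness: dark steel wheel 58 mm across and 13 mm thick, with three spokes. 158 mm above the table when the joint is 0. It turns with the wheel. The wheel can be gripped from above right across its rim at any yaw; below it is only the 11 mm stem down to the valve body.
- lens: Bystander: black lens, 62 mm across, 52 mm high, standing; origin under its centre.
- loupe: Bystander: clear loupe, 48 mm across, 50 mm high, standing; origin under its centre.
- tape_roll: Bystander: cardboard tape roll, 96 mm across, 19 mm high, lying; origin under its centre.
- chem_a: Bystander: white bottle, 72 mm across, 150 mm high; origin under its centre.
- chem_b: Bystander: amber bottle, 68 mm across, 140 mm high; origin under its centre.
- beaker: Bystander: clear beaker, 80 mm across, 100 mm high; origin under its centre.
- slide_box: Bystander: grey box 110 x 60 x 55 mm; origin under its centre.
Not all that is in view belongs to the job. Of the things that look like the valve, the middle-sized one is meant.

How it is judged:
On the way, in this order (a step that is already met when the one before it is completed fails the run):
1. the stay is broken at its knee (bent past straight) while the lid is still up (value of joint stay_knee above 0.45 rad and value of joint lid below 0.8 rad).
2. the lid is fully shut, the valve not yet opened (value of joint lid above 1.11 rad and value of joint wheel below 1.3 rad), for 0.2 s.
At the end, for the whole second after the job is handed in: The lid is shut to within 0.05 rad of its stop, and the valve's handwheel stands at rest within 0.25 rad of its fully open stop (value of joint lid above 1.1 rad and value of joint wheel above 4.75 rad and velocity of joint wheel between -0.05 and 0.05 rad/s); the robot touches nothing.
It fails at once if the lid is slammed (comes down faster than 2.5 rad/s) (velocity of joint lid above 2.5 rad/s).
It fails at once if the valve is opened (wheel past 1.4 rad) while the lid is not yet shut (value of joint wheel above 1.4 rad and value of joint lid below 1.05 rad).
It fails at once if a bystander is moved more than 30 mm (distance of any of lens, loupe, tape_roll, chem_a, chem_b, beaker, slide_box from where it was at the start of the episode above 0.03 m).
It also fails if it takes over 72 s, if anything falls off the work surface, if the arm or the gripper's body presses on something with over 40 N, if the wrist force passes 120 N, or if a joint passes its speed limit or range.

## Working session

There is one attempt and no reset: what is moved stays moved. The work goes in short steps, each a Python script; the robot and the scene stay as the last script left them, time stands still between calls to the robot, and variables do not carry over. Pictures are saved under pics/ and viewed, and the job is handed in when it is done.

```bash
ls; mkdir -p pics; python3 - <<'E'
from plant import robot
import cv2,numpy as np
print(robot.nose_length); s=robot.sense(); print(s)
for n in("side","top"):
    f=robot.grab_frame(n); np.savez(f"pics/{n}0.npz",**f)
    cv2.imwrite(f"pics/{n}0.png",cv2.resize(f["image"][:,:,::-1],(800,600),interpolation=cv2.INTER_CUBIC))
    print(n,f["fx"],f["fy"],f["cx"],f["cy"],f["R"],f["t"])
E
```

```text
pics
0.011
{'t': 0.0, 'joint_pos': array([-1.31390501,  0.46946235, -0.04861453,  1.53371171,  0.02408368,
        1.14097313, -0.08232451]), 'joint_velocities': array([-0.00095754, -0.00032168,  0.00114614,  0.00205249,  0.00038225,
       -0.00035047,  0.00013779]), 'effort': array([-8.58091717e-04, -5.10293663e+01, -4.68900218e-02, -2.37716085e+01,
        1.07028085e-02,  7.67764344e-03,  3.85500655e-06]), 'tcp_pos': array([0.19010783, 0.64708633, 0.24123982]), 'tcp_rot': array([3.14154437e+00, 1.96905650e-03, 1.28502313e+00]), 'wrist_force': array([-0.10449856,  0.11882253,  0.06976203]), 'torque': array([ 0.00614559, -0.00644898, -0.02997929]), 'opening': 0.9996060908577312}
side 392.2426127984042 392.2426127984042 259.19718657544695 192.3030235916501 [[-0.97170103 -0.23620618 -0.00193445]
 [-0.14436969  0.60034758 -0.78660039]
 [ 0.18696122 -0.76406114 -0.61745938]] [0.4882678  0.22455039 1.34848211]
top 360.7748197458007 360.7748197458007 255.67138813286243 190.0760458196325 [[ 2.24239305e-02 -9.99748266e-01  7.56507135e-04]
 [-9.94016287e-01 -2.23762674e-02 -1.06915501e-01]
 [ 1.06905514e-01  1.64548535e-03 -9.94267823e-01]] [-0.01736653  0.52112098  1.47687509]
```

View pics/side0.png

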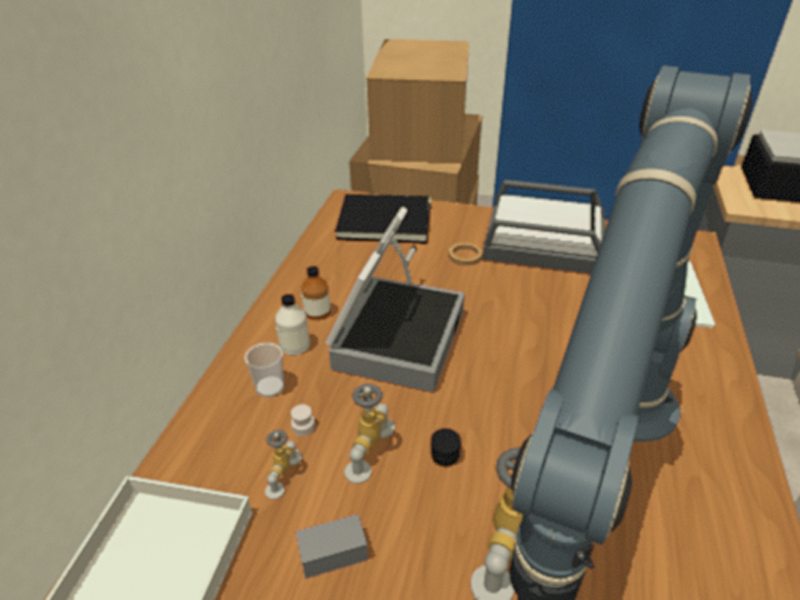

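View pics/top0.png

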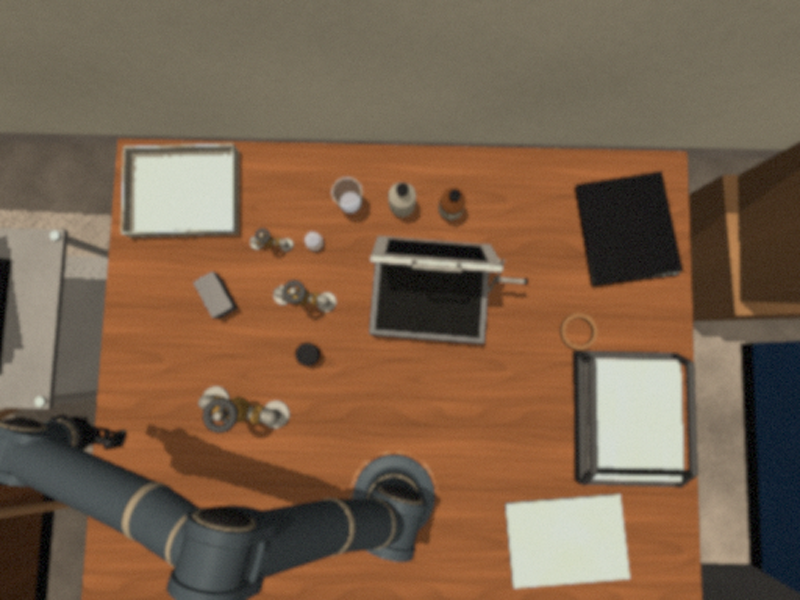

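Valve candidates in the top view (800 px scale): small (265,240), middle (293,293) and large (220,413). The middle one fits "middle-sized", so I'll check it by wheel height and diameter.

```bash
cat > h.py <<'E'
import numpy as np,cv2
def load(n): return dict(np.load(n))
def cloud(f):
    z=f["range_z"].astype(float); v,u=np.mgrid[:z.shape[0],:z.shape[1]]
    c=np.stack([(u-f["cx"])/f["fx"]*z,(v-f["cy"])/f["fy"]*z,z],-1)
    w=(c-f["t"])@f["R"]; w[z==0]=np.nan; return w
def ray_at_z(f,u,v,h):
    d=np.array([(u-f["cx"])/f["fx"],(v-f["cy"])/f["fy"],1.])@f["R"]; o=-f["R"].T@f["t"]
    return o+d*(h-o[2])/d[2]
def proj(f,X):
    c=f["R"]@np.asarray(X,float)+f["t"]; return f["fx"]*c[0]/c[2]+f["cx"],f["fy"]*c[1]/c[2]+f["cy"]
def crop(f,u0,u1,v0,v1,s,name):
    im=f["image"][v0:v1,u0:u1,::-1]; cv2.imwrite(name,cv2.resize(im,None,fx=s,fy=s,interpolation=cv2.INTER_CUBIC))
E
python3 - <<'E'
from h import *
t=load("pics/top0.npz");s=load("pics/side0.npz")
wt=cloud(t);ws=cloud(s)
crop(t,120,220,135,275,4,"pics/c_valves.png")
crop(t,225,345,140,225,6,"pics/c_frame.png")
crop(s,205,305,125,250,5,"pics/c_sframe.png")
# wheel clusters in top cloud
for n,w,(r) in (("small",wt,(160,185,140,165)),("mid",wt,(172,205,170,205)),("large",wt,(120,165,245,285))):
    p=w[r[2]:r[3],r[0]:r[1]].reshape(-1,3); p=p[~np.isnan(p[:,0])]
    zm=np.percentile(p[:,2],99.5); q=p[p[:,2]>zm-.02]
    (c,rad)=cv2.minEnclosingCircle(q[:,:2].astype(np.float32)); print(n,zm,c,rad,len(q),np.median(q[:,2]))
E
```

```text
small 0.1152308697692438 (0.6631224751472473, 0.3502393066883087) 0.02003670297563076 66 0.10978619299657755
mid 0.1716690168297897 (0.5142696499824524, 0.2532317340373993) 0.02862812578678131 157 0.16374888634907928
large 0.24022504931765332 (0.22055146098136902, 0.39798983931541443) 0.039415281265974045 300 0.2249421929337277
```

```bash
ls pics
```

```text
c_frame.png
c_sframe.png
c_valves.png
side0.npz
side0.png
top0.npz
top0.png
```

View pics/c_valves.png

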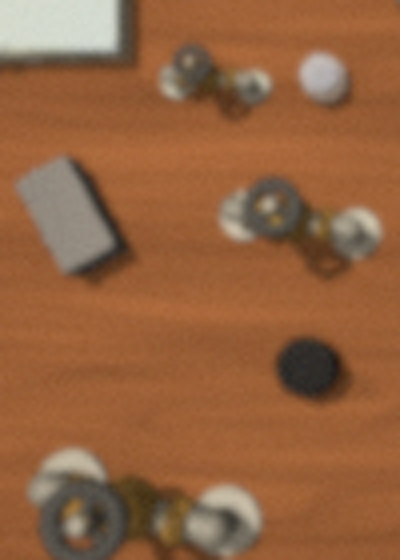

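View pics/c_frame.png

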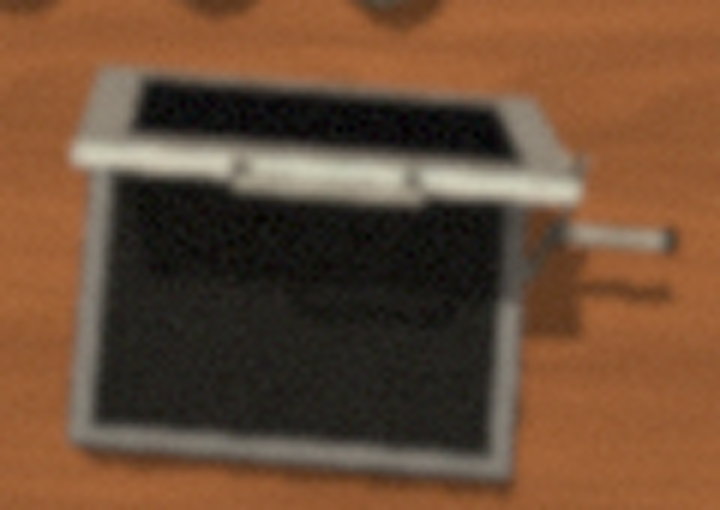

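View pics/c_sframe.png

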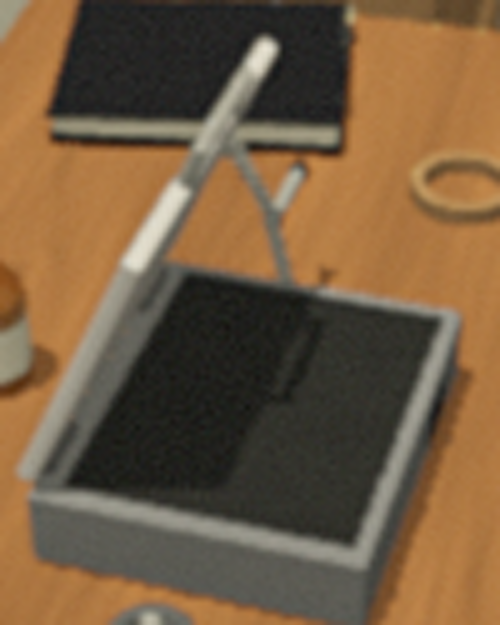

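The middle valve's wheel comes out about 57 mm across, with its top face near 0.164 m, which matches the description (the others measure 40 and 79 mm). Next I'll measure the frame pose and the knee pin.

```bash
python3 - <<'E'
from h import *
t=load("pics/top0.npz");s=load("pics/side0.npz")
wt=cloud(t);ws=cloud(s)
P=lambda u,v:(225+u/6-.4,140+v/6-.4)
S=lambda u,v:(205+u/5-.4,125+v/5-.4)
FL=ray_at_z(t,*P(72,440),.068);FR=ray_at_z(t,*P(508,470),.068);print("top FL,FR",FL,FR,np.linalg.norm(FL-FR),np.arctan2(*(FL-FR)[[0,1]]))
print("side FL(.068)",ray_at_z(s,*S(362,550),.068),"FR",ray_at_z(s,*S(458,315),.068))
for u,v in((572,234),(668,239)): print("pin top",ray_at_z(t,*P(u,v),.114))
for u,v in((300,168),(274,212)): print("pin side",ray_at_z(s,*S(u,v),.114))
# box top plane fit with clouds
for n,w in(("top",wt),("side",ws)):
    q=w.reshape(-1,3);q=q[~np.isnan(q[:,0])]
    m=(q[:,0]>.38)&(q[:,0]<.75)&(q[:,1]<.2)&(q[:,1]>-.3)&(abs(q[:,2]-.064)<.009)
    b=q[m];r=cv2.minAreaRect(b[:,:2].astype(np.float32));print(n,m.sum(),r,cv2.boxPoints(r).tolist())
    m=(q[:,0]>.45)&(q[:,0]<.75)&(q[:,1]<-.17)&(q[:,1]>-.35)&(q[:,2]>.09)&(q[:,2]<.14)
    b=q[m];print("pin pts",b[np.argsort(b[:,1])].round(3)[::max(1,len(b)//12)].tolist())
    m=(q[:,0]>.45)&(q[:,0]<.85)&(q[:,1]<.15)&(q[:,1]>-.3)&(q[:,2]>.1)
    b=q[m];print("lid top", b[b[:,2]>b[:,2].max()-.03].mean(0), b[:,2].max(), b[:,1].min(),b[:,1].max())
E
```

```text
top FL,FR [0.42267876 0.06907208 0.068     ] [ 0.40914556 -0.22399471  0.068     ] 0.29337909537180257 0.04614507461517742
side FL(.068) [0.42551137 0.05834174 0.068     ] FR [ 0.40506143 -0.21846912  0.068     ]
pin top [ 0.56335733 -0.25823898  0.114     ]
pin top [ 0.56146152 -0.32135243  0.114     ]
pin side [ 0.55854558 -0.32672127  0.114     ]
pin side [ 0.56434881 -0.25887858  0.114     ]
top 3053 ((0.5846723318099976, -0.025409743189811707), (0.44181039929389954, 0.3418486416339874), 86.75859069824219) [[0.40153080224990845, -0.23629693686962128], [0.7428324818611145, -0.2556261122226715], [0.7678138613700867, 0.18547745048999786], [0.4265121817588806, 0.2048066258430481]]
pin pts [[0.555, -0.325, 0.115], [0.554, -0.316, 0.123], [0.558, -0.305, 0.12], [0.555, -0.29, 0.114], [0.566, -0.278, 0.116], [0.556, -0.264, 0.127], [0.566, -0.251, 0.136], [0.568, -0.245, 0.122], [0.646, -0.235, 0.109], [0.646, -0.223, 0.111], [0.652, -0.209, 0.099], [0.656, -0.193, 0.098], [0.656, -0.177, 0.094]]
lid top [ 0.55583465 -0.08422589  0.3171243 ] 0.32659158172113045 -0.29779227734129743 0.1307008335475898
side 3502 ((0.5828076601028442, -0.02774745225906372), (0.442786306142807, 0.3425065279006958), 86.56303405761719) [[0.3985898196697235, -0.23847569525241852], [0.7404803037643433, -0.25900909304618835], [0.7670254707336426, 0.18298079073429108], [0.4251350164413452, 0.2035141885280609]]
pin pts [[0.561, -0.325, 0.121], [0.562, -0.314, 0.117], [0.556, -0.304, 0.12], [0.556, -0.289, 0.12], [0.557, -0.273, 0.12], [0.558, -0.26, 0.119], [0.576, -0.248, 0.129], [0.555, -0.247, 0.119], [0.559, -0.246, 0.109], [0.566, -0.243, 0.11], [0.557, -0.24, 0.103], [0.565, -0.238, 0.118], [0.632, -0.183, 0.111]]
lid top [ 0.55568769 -0.0646162   0.31438499] 0.3226737933813967 -0.2978609495616433 0.1453936935286714
```

```bash
python3 - <<'E'
from plant import robot
from h import *
pi=np.pi
robot.grip(0.0,40)
robot.move_straight([.19,.62,.42],vel=.3)
robot.goto([.43,.05,.50],[pi,0,0.0])
robot.goto([.50,-.303,.30],[pi,0,-.05])
robot.move_straight([.505,-.303,.105],vel=.2)
s=robot.sense();print(s["t"],s["tcp_pos"],s["tcp_rot"],s["joint_pos"].round(2),s["wrist_force"])
for n in("side","top"):
    f=robot.grab_frame(n); np.savez(f"pics/{n}1.npz",**f)
s=load("pics/side1.npz");t=load("pics/top1.npz")
crop(s,205,405,60,210,4,"pics/s1.png");crop(t,225,385,130,250,5,"pics/t1.png")
E
```

```text
6.4917 [ 0.50581242 -0.30342607  0.10618806] [ 3.14064661e+00 -2.15868597e-03 -4.98359060e-02] [ 0.14  0.51  0.45  1.89 -0.3   0.8   0.69] [ 0.99443251 -0.73473469 -0.47873578]
```

View pics/s1.png

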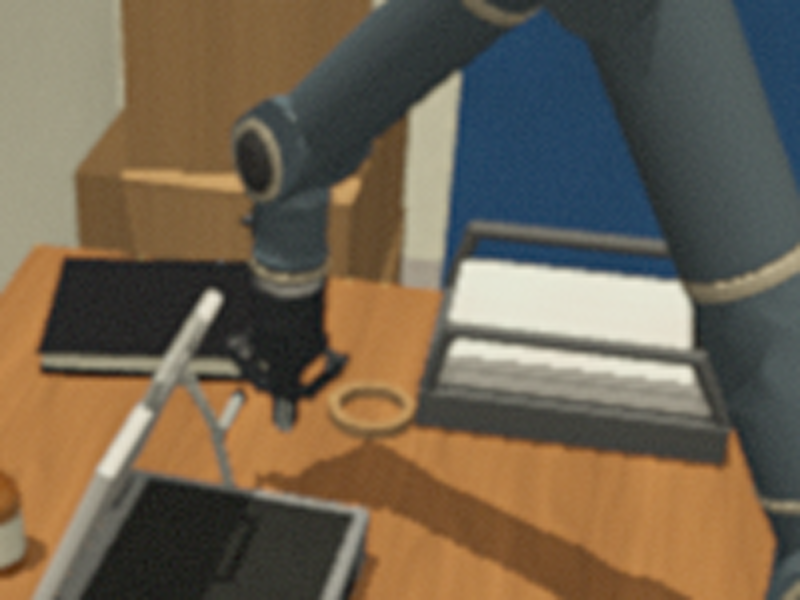

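View pics/t1.png

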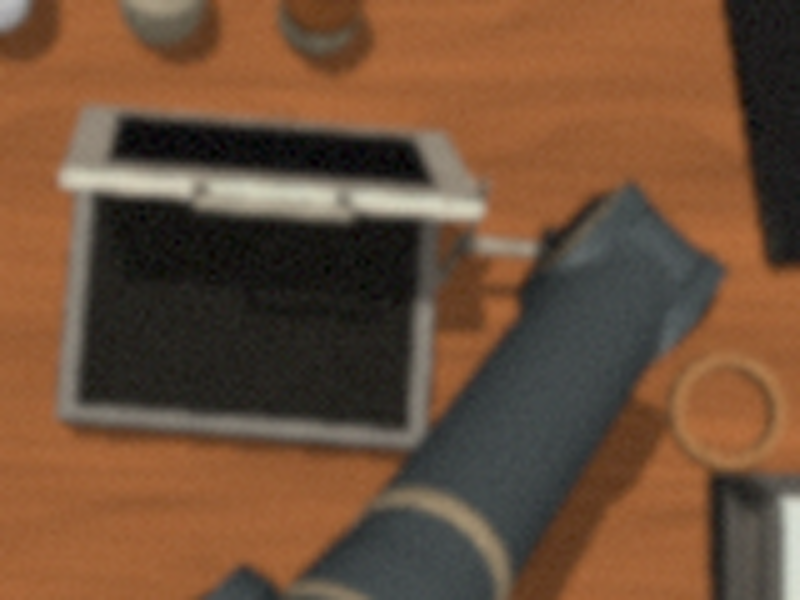

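The side crop shows the closed fingertips at (285,415), just on the robot side of the pin at (235,400). The wrist is clear of the lid, so I'll push.

```bash
python3 - <<'E'
from plant import robot
from h import *
c=robot.move_straight([.56,-.305,.105],vel=.04,contact_N=2.5)
s=robot.sense();print(c,s["t"],s["tcp_pos"],s["wrist_force"])
p=s["tcp_pos"]
for d in (.02,.035,.048):
    robot.move_straight([p[0]+d,p[1]-.05*d,p[2]-.25*d],vel=.05)
    s=robot.sense();print(s["t"],s["tcp_pos"],s["wrist_force"])
for n in("side","top"):
    f=robot.grab_frame(n); np.savez(f"pics/{n}2.npz",**f)
s=load("pics/side2.npz");t=load("pics/top2.npz")
crop(s,205,405,60,210,4,"pics/s2.png");crop(t,225,385,130,250,5,"pics/t2.png")
E
```

```text
True 7.5083 [ 0.54211909 -0.30385375  0.10396643] [-0.52734575 -0.43518429  0.57293881]
8.0917 [ 0.5609763  -0.30465555  0.09799005] [-5.14818647 -0.65428821 -4.25096747]
8.55 [ 0.57004105 -0.30497485  0.09155846] [-12.912187    -0.10014272  -9.52911799]
8.9667 [ 0.57667567 -0.30501772  0.08559257] [-22.25302432   0.73882849 -13.00787598]
```

View pics/s2.png

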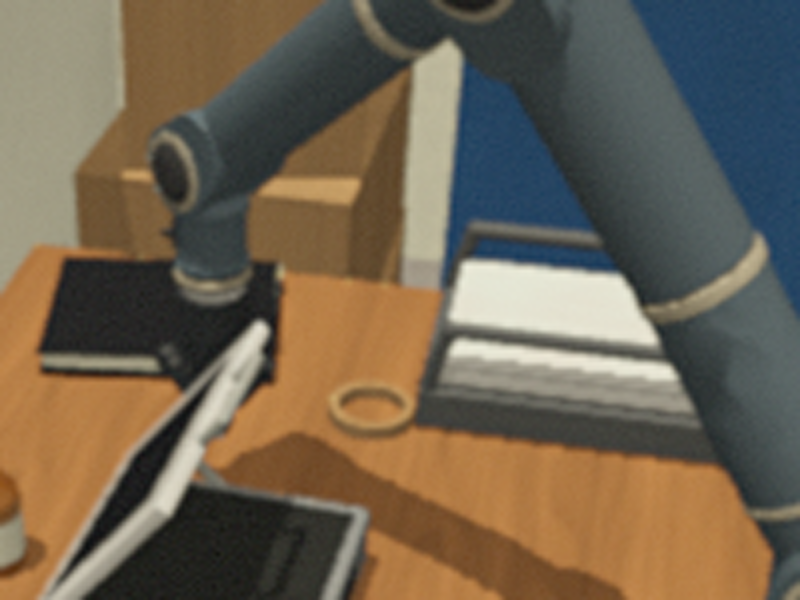

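View pics/t2.png

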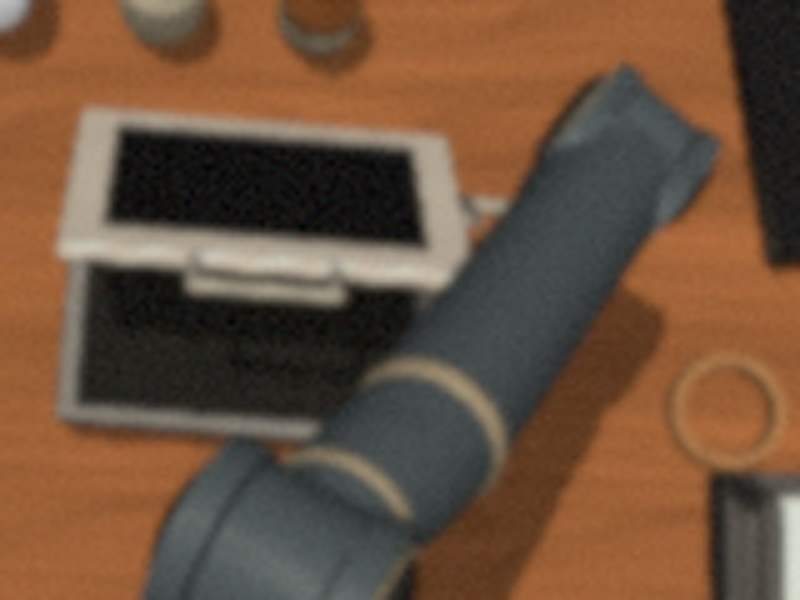

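The stay is broken and the lid has sunk to about 0.8 rad above level, with its front edge at (150,255) in the top crop. Backing off.

```bash
python3 - <<'E'
from plant import robot
from h import *
pi=np.pi
p=robot.sense()["tcp_pos"]
robot.move_straight([.50,-.31,p[2]+.002],vel=.15)
robot.move_straight([.48,-.32,.36],vel=.3)
robot.goto([.46,-.30,.46],[pi,0,-.05])
s=robot.sense();print(s["t"],s["tcp_pos"],s["wrist_force"])
for n in("side","top"):
    f=robot.grab_frame(n); np.savez(f"pics/{n}3.npz",**f)
s=load("pics/side3.npz");t=load("pics/top3.npz")
crop(s,185,345,100,220,5,"pics/s3.png");crop(t,225,385,130,250,5,"pics/t3.png")
w=cloud(s).reshape(-1,3); w2=cloud(t).reshape(-1,3)
for q in(w,w2):
    q=q[~np.isnan(q[:,0])]; q=q[(abs(q[:,1]+.085)<.045)&(q[:,0]>.4)&(q[:,0]<.66)&(q[:,2]>.09)&(q[:,2]<.33)]
    i=np.argsort(q[:,0]);print(q[i][::max(1,len(q)//14)].round(3).tolist())
E
```

```text
11.375 [ 0.45998088 -0.29965118  0.45933093] [ 0.48500483  0.51117032 -0.47821216]
[[0.494, -0.125, 0.286], [0.498, -0.067, 0.285], [0.503, -0.118, 0.289], [0.52, -0.115, 0.259], [0.525, -0.107, 0.255], [0.534, -0.085, 0.252], [0.546, -0.104, 0.237], [0.559, -0.055, 0.226], [0.572, -0.087, 0.206], [0.586, -0.085, 0.187], [0.6, -0.041, 0.173], [0.613, -0.057, 0.154], [0.629, -0.106, 0.128], [0.643, -0.123, 0.109], [0.659, -0.071, 0.092]]
[[0.496, -0.117, 0.291], [0.505, -0.045, 0.291], [0.52, -0.102, 0.259], [0.529, -0.059, 0.266], [0.539, -0.063, 0.249], [0.548, -0.103, 0.239], [0.559, -0.123, 0.22], [0.57, -0.083, 0.211], [0.581, -0.084, 0.191], [0.593, -0.054, 0.182], [0.605, -0.085, 0.163], [0.618, -0.047, 0.149], [0.632, -0.095, 0.128], [0.646, -0.064, 0.113]]
```

View pics/s3.png

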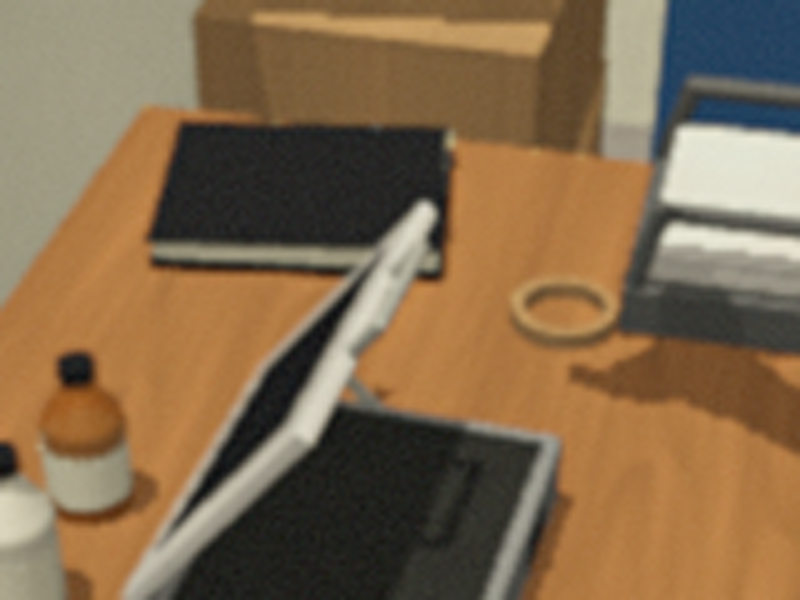

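View pics/t3.png

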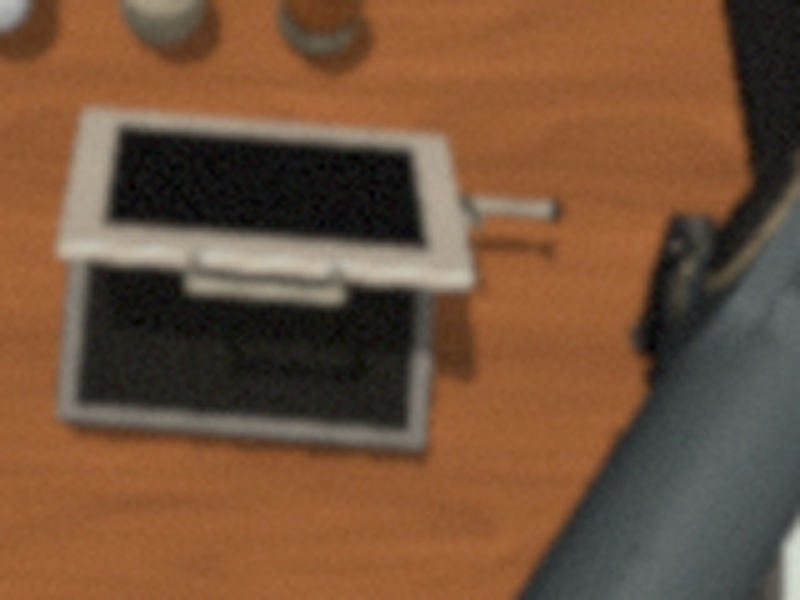

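Knee open; the lid is 0.89 rad above level (joint about 0.26), with the handle near (0.50,-0.08,0.28). Now I'll press on the handle from above and follow its arc.

```bash
python3 - <<'E'
from plant import robot
from h import *
pi=np.pi; hx=.6635
robot.goto([.503,-.08,.40],[pi,0,-.05])
c=robot.move_straight([.503,-.08,.27],vel=.06,contact_N=2.5)
s=robot.sense();print(c,s["t"],s["tcp_pos"],s["wrist_force"])
if c:
    f=lambda a:np.array([hx-.262*np.cos(a)+.007*np.sin(a),-.08,.072+.262*np.sin(a)+.007*np.cos(a)+.0055+.011])
    print(f(.887))
    for a in(.80,.70,.60,.50):
        robot.move_straight(f(a)-[0,0,.003],vel=.07)
        s=robot.sense();print(a,s["t"],s["tcp_pos"],s["wrist_force"])
    p=s["tcp_pos"]; robot.move_straight([p[0],p[1],p[2]+.06],vel=.2)
    for n in("side","top"):
        g=robot.grab_frame(n); np.savez(f"pics/{n}4.npz",**g)
    s=load("pics/side4.npz")
    crop(s,185,345,100,220,5,"pics/s4.png")
    for q in(cloud(s).reshape(-1,3),cloud(load("pics/top4.npz")).reshape(-1,3)):
        q=q[~np.isnan(q[:,0])]; q=q[(abs(q[:,1]+.02)<.05)&(q[:,0]>.46)&(q[:,0]<.65)&(q[:,2]>.085)&(q[:,2]<.25)]
        print(len(q),np.polyfit(q[:,0],q[:,2],1))
E
```

```text
True 13.9 [ 0.50115077 -0.07989821  0.29953848] [ 0.42164806 -0.48793616  0.08987546]
[ 0.50341027 -0.08        0.29601935]
0.8 14.4333 [ 0.4854397  -0.07993966  0.27865772] [-0.07975874  0.1410289  -0.10681846]
0.7 14.9583 [ 0.46724019 -0.08007889  0.25924272] [-0.29213509  0.6318221   0.51758285]
0.6 15.4833 [ 0.45061835 -0.08005575  0.23888049] [ 0.01594564 -0.39583858 -0.72205736]
0.5 16.0083 [ 0.43637854 -0.08006067  0.21687775] [ 0.59110184 -0.42836981 -0.09812922]
767 [-0.5125347   0.42706501]
1044 [-0.51200423  0.42660455]
```

View pics/s4.png

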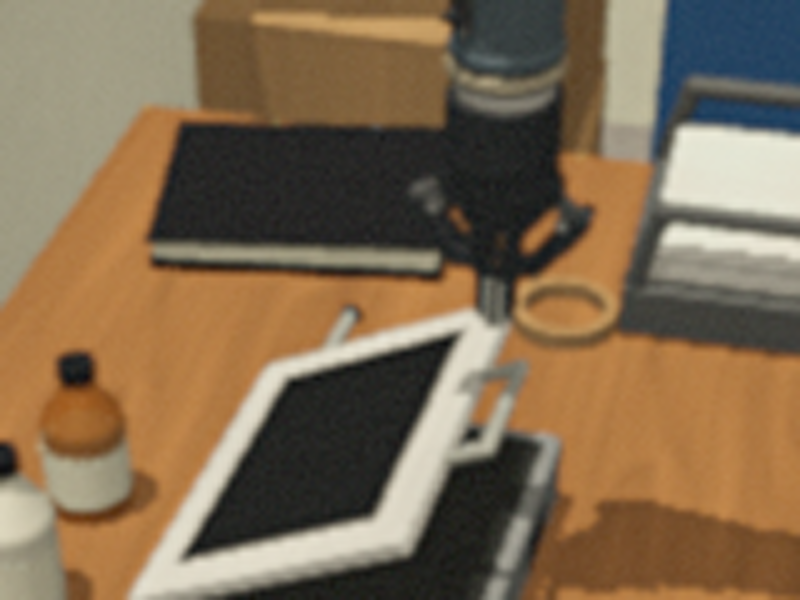

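The lid now slopes 0.47 rad above level. Next I'll push on its outer face near lid_push.

```bash
python3 - <<'E'
from plant import robot
from h import *
hx=.6635
robot.move_straight([.488,-.08,.26],vel=.2)
c=robot.move_straight([.488,-.08,.17],vel=.05,contact_N=2.5)
s=robot.sense();p=s["tcp_pos"];print(c,s["t"],p,s["wrist_force"])
if c:
    e=.0125
    f0=None
    v=np.array([p[0]-e-hx,p[2]-.011-.072]); a0=np.arctan2(v[1],-v[0]);R=np.hypot(*v)
    print("R,a0",R,a0)
    aend=np.arcsin(.0145/R)
    for a in np.linspace(a0,aend,6)[1:]:
        robot.move_straight([hx-R*np.cos(a)+e,-.08,.072+R*np.sin(a)+.011-.003],vel=.06)
        s=robot.sense();print(round(a,3),s["t"],s["tcp_pos"],s["wrist_force"])
    p=s["tcp_pos"]
    c=robot.move_straight([p[0],p[1],p[2]-.02],vel=.03,contact_N=12)
    s=robot.sense();print(c,s["t"],s["tcp_pos"],s["wrist_force"])
    robot.sleep(.4)
    robot.move_straight([p[0],p[1],.30],vel=.25)
    for n in("side","top"):
        g=robot.grab_frame(n); np.savez(f"pics/{n}5.npz",**g)
    s=load("pics/side5.npz")
    crop(s,185,345,120,260,5,"pics/s5.png")
    for q in(cloud(s).reshape(-1,3),cloud(load("pics/top5.npz")).reshape(-1,3)):
        q=q[~np.isnan(q[:,0])]; q=q[(q[:,1]<.04)&(q[:,1]>-.2)&(q[:,0]>.44)&(q[:,0]<.65)&(q[:,2]>.05)&(q[:,2]<.15)]
        print(len(q),np.polyfit(q[:,0],q[:,2],1),np.median(q[:,2]))
E
```

```text
False 18.9333 [ 0.4881248  -0.07996893  0.17009313] [0.42602019 0.53527907 0.67439264]
```

```bash
python3 - <<'E'
from plant import robot
from h import *
for n in("side","top"):
    g=robot.grab_frame(n); np.savez(f"pics/{n}5.npz",**g)
s=load("pics/side5.npz")
crop(s,185,345,120,240,5,"pics/s5.png")
for q in(cloud(s).reshape(-1,3),cloud(load("pics/top5.npz")).reshape(-1,3)):
    q=q[~np.isnan(q[:,0])]; q=q[(q[:,1]<.04)&(q[:,1]>-.04)&(q[:,0]>.46)&(q[:,0]<.65)&(q[:,2]>.07)&(q[:,2]<.25)]
    print(len(q),np.polyfit(q[:,0],q[:,2],1),np.median(q[:,2]))
print(robot.sense()["wrist_force"],robot.sense()["t"])
E
```

```text
843 [-0.21698348  0.23840674] 0.12280346546693897
916 [-0.40604151  0.3562744 ] 0.13271847972478168
[-0.59834063  0.65103605  1.18706941] 19.0333
```

View pics/s5.png

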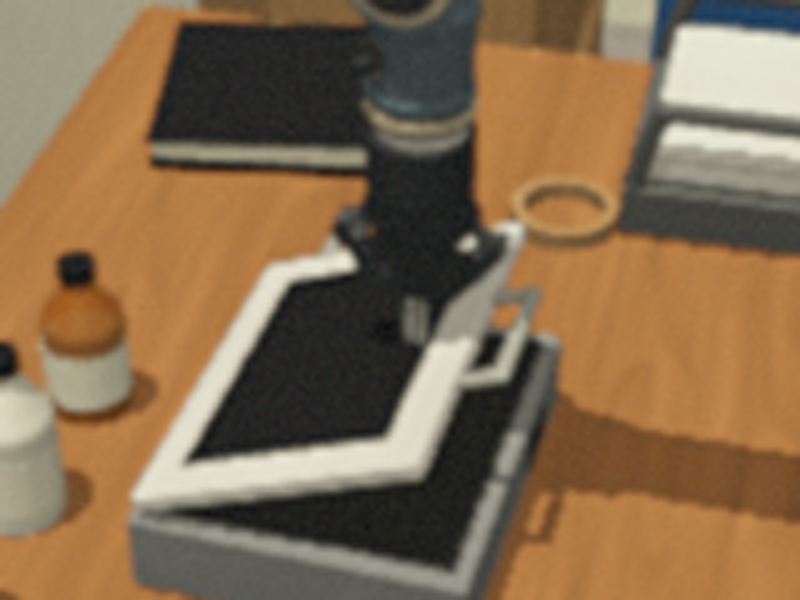

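The finger is already pushing the lid, now at 0.39 rad, at a force below the threshold. I'll continue along the arc.

```bash
python3 - <<'E'
from plant import robot
from h import *
hx=.6635
s=robot.sense();p=s["tcp_pos"]
e=.0125
v=np.array([p[0]-e-hx,p[2]-.011-.072]); a0=np.arctan2(v[1],-v[0]);R=np.hypot(*v)
print("R,a0",R,a0)
aend=np.arcsin(.0145/R)
for a in np.linspace(a0,aend,5)[1:]:
    robot.move_straight([hx-R*np.cos(a)+e,-.08,.072+R*np.sin(a)+.011-.002],vel=.06)
    s=robot.sense();print(round(a,3),s["t"],s["tcp_pos"],s["wrist_force"])
p=s["tcp_pos"]
c=robot.move_straight([p[0],p[1],p[2]-.02],vel=.03,contact_N=12)
s=robot.sense();print(c,s["t"],s["tcp_pos"],s["wrist_force"])
robot.sleep(.4)
robot.move_straight([p[0],p[1],.30],vel=.25)
for n in("side","top"):
    g=robot.grab_frame(n); np.savez(f"pics/{n}6.npz",**g)
s=load("pics/side6.npz")
crop(s,145,345,100,250,4,"pics/s6.png")
for q in(cloud(s).reshape(-1,3),cloud(load("pics/top6.npz")).reshape(-1,3)):
    q=q[~np.isnan(q[:,0])]; q=q[(q[:,1]<.04)&(q[:,1]>-.04)&(q[:,0]>.44)&(q[:,0]<.65)&(q[:,2]>.05)&(q[:,2]<.15)]
    print(len(q),np.polyfit(q[:,0],q[:,2],1),np.median(q[:,2]))
# wheel
t=load("pics/top6.npz")
for w in(cloud(t),cloud(s)):
    q=w.reshape(-1,3);q=q[~np.isnan(q[:,0])];q=q[(np.hypot(q[:,0]-.514,q[:,1]-.253)<.045)&(q[:,2]>.145)&(q[:,2]<.2)]
    print(len(q),cv2.minEnclosingCircle(q[:,:2].astype(np.float32)),q.mean(0),np.percentile(q[:,2],[5,50,95]))
crop(t,150,230,150,220,8,"pics/t6.png")
u=proj(s,[.514,.253,.16]);print(u,proj(t,[.514,.253,.16]))
u=[int(k) for k in u];crop(s,u[0]-40,u[0]+40,u[1]-30,u[1]+50,7,"pics/s6w.png")
E
```

```text
R,a0 0.20707990368442086 0.43397697310689104
0.343 19.525 [ 0.4804332  -0.08001766  0.15011404] [ 0.80550226  0.0346069  -1.02166357]
0.252 19.9917 [ 0.47493465 -0.08000932  0.13216048] [ 0.22665951 -0.31877106  0.23716922]
0.161 20.4583 [ 0.47108801 -0.08003328  0.11369844] [ 0.25608333  0.1538859  -0.29836728]
0.07 20.925 [ 0.47048729 -0.08005045  0.09782863] [-6.40862371  1.74386377 28.27860672]
True 21.1333 [ 0.47047487 -0.08008168  0.09805024] [-2.63106473  0.51594994  8.10459665]
867 [-0.00165548  0.08836016] 0.08742152215938938
1024 [-0.00029787  0.08700111] 0.0869246495875888
158 ((0.5141327381134033, 0.25339528918266296), 0.028458431363105774) [0.5132105  0.25264248 0.16426119] [0.15773114 0.16376053 0.17141535]
229 ((0.5133698582649231, 0.258040189743042), 0.028761938214302063) [0.51170995 0.25954698 0.1645201 ] [0.15854507 0.16430925 0.1741952 ]
(np.float64(234.94536557808186), np.float64(252.33211502003485)) (np.float64(187.71377645430397), np.float64(186.77320466473657))
```

View pics/s6.png

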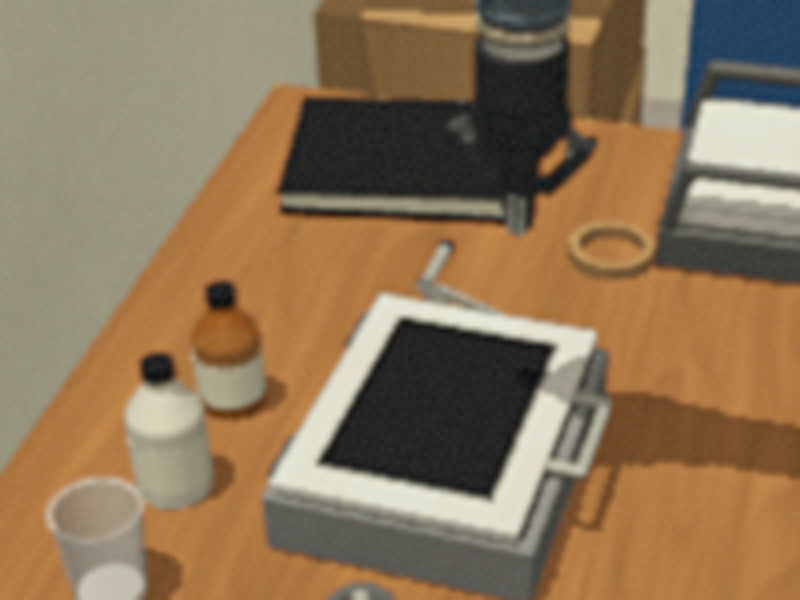

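View pics/t6.png

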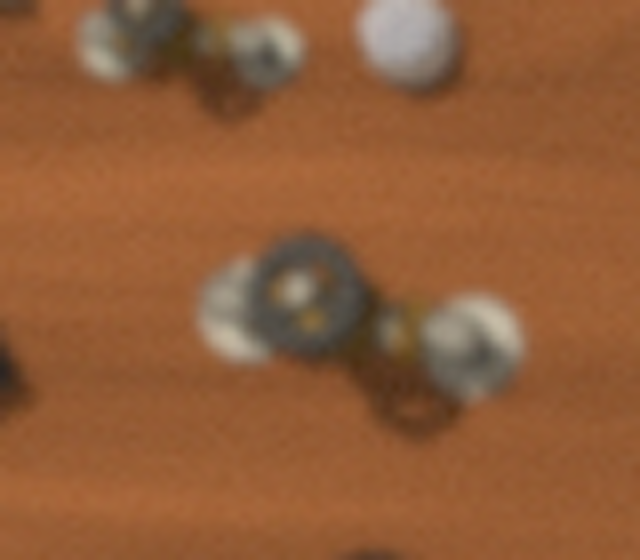

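View pics/s6w.png

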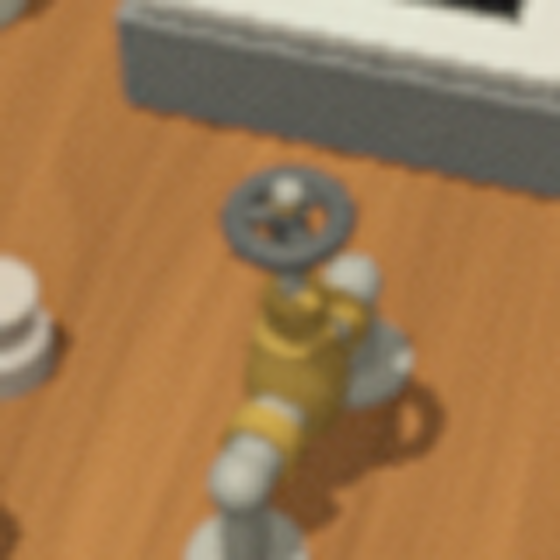

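The lid is shut: its face is level at z 0.087 in both cameras. The wheel centre is (0.514,0.253), mid-height about 0.159. Checking the IK range for the turn.

```bash
python3 - <<'E'
from plant import robot
import numpy as np
for y in np.arange(.457-3,.457+3.01,.5):
    q=robot.inverse_kinematics([.514,.253,.165],[np.pi,0,y]); print(round(y,2),None if q is None else np.round(q,2))
print(robot.sense()["t"])
E
```

```text
-2.54 [ 0.28  0.68 -1.18  1.82  0.7   1.13  2.6 ]
-2.04 [-0.81  0.4   0.36  1.88 -0.17  0.9  -2.41]
-1.54 [-0.76  0.39  0.3   1.88 -0.14  0.9  -1.94]
-1.04 [-0.7   0.39  0.22  1.87 -0.1   0.89 -1.48]
-0.54 [-0.67  0.38  0.18  1.87 -0.09  0.89 -0.99]
-0.04 [-0.64  0.38  0.14  1.87 -0.06  0.89 -0.51]
0.46 [-0.61  0.38  0.11  1.87 -0.05  0.89 -0.03]
0.96 [-0.59  0.38  0.08  1.87 -0.04  0.89  0.46]
1.46 [-0.57  0.38  0.05  1.87 -0.02  0.89  0.95]
1.96 [-0.53  0.38  0.    1.86 -0.    0.9   1.43]
2.46 [-0.49  0.38 -0.06  1.86  0.03  0.9   1.9 ]
2.96 [-0.44  0.39 -0.11  1.86  0.06  0.9   2.38]
3.46 [ 0.28  0.68 -1.18  1.82  0.7   1.13  2.32]
22.5917
```

```bash
python3 - <<'E'
from plant import robot
from h import *
pi=np.pi; c=[.514,.253]
robot.grip(1.0,40)
y0=-1.7
robot.goto([*c,.26],[pi,0,y0])
z0=.1515
k=robot.move_straight([*c,z0],vel=.12,contact_N=8)
s=robot.sense();print(k,s["t"],s["tcp_pos"],s["tcp_rot"],s["joint_pos"].round(2))
if not k:
    robot.grip(0.0,40)
    s=robot.sense();print(s["t"],s["opening"],s["tcp_pos"],s["wrist_force"])
    if .5<s["opening"]<.85:
        for i in range(1,3):
            th=.5*i
            robot.move_straight([*c,z0+.0055*th],vel=.0055*.9,attitude=[pi,0,y0+th])
            s=robot.sense();print(th,s["t"],s["opening"],s["tcp_pos"],s["tcp_rot"][2],s["wrist_force"],s["torque"])
for n in("side","top"):
    g=robot.grab_frame(n); np.savez(f"pics/{n}7.npz",**g)
g=load("pics/side7.npz")
u=[int(k) for k in proj(g,[.514,.253,.16])];crop(g,u[0]-50,u[0]+50,u[1]-50,u[1]+40,6,"pics/s7.png")
E
```

```text
False 26.35 [0.5145928  0.25321939 0.15225527] [-3.14033420e+00  9.98466867e-04 -1.70012403e+00] [-0.73  0.4   0.25  1.89 -0.13  0.87 -2.11]
26.7333 0.6646781039697137 [0.51462693 0.25451554 0.15295727] [-1.0204847   2.76358341  5.52041067]
0.5 27.4417 0.6624721652790103 [0.51460761 0.25461784 0.15568838] -1.200365283824461 [-2.33126376  2.40689953  6.28843606] [0.82199165 0.32030434 0.00757535]
1.0 28.15 0.6602826819523623 [0.51449328 0.25473024 0.15846378] -0.7003331779470421 [-1.5702227   3.20480544  6.36963973] [ 8.25232975e-01  4.47012308e-01 -7.66185087e-04]
```

View pics/s7.png

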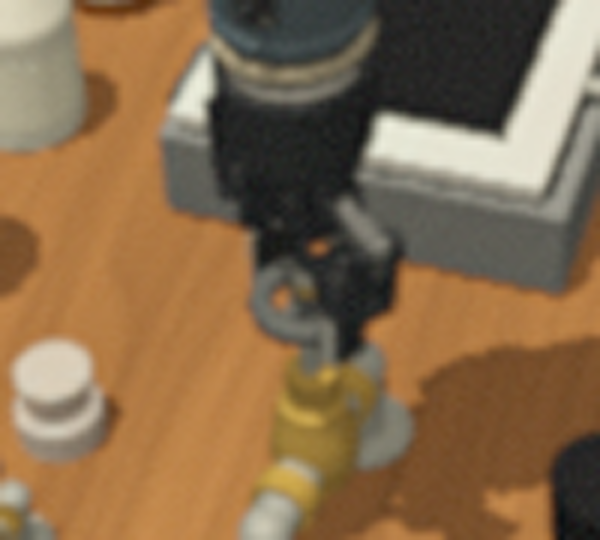

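The grip is on the rim (opening 56 mm). Continuing the turn.

```bash
python3 - <<'E'
from plant import robot
from h import *
pi=np.pi; c=[.5145,.2538]; y0=-1.7; z0=.1515
for th in (1.7,2.4,3.1,3.7,4.3):
    robot.move_straight([*c,z0+.0055*th],vel=.0055*1.0,attitude=[pi,0,y0+th])
    s=robot.sense();print(th,s["t"],s["opening"],s["tcp_pos"],s["tcp_rot"][2],s["wrist_force"],s["torque"])
robot.grip(1.0)
robot.move_straight([*c,.27],vel=.25)
robot.goto([.45,.10,.36],[pi,0,-.3])
for n in("side","top"):
    g=robot.grab_frame(n); np.savez(f"pics/{n}8.npz",**g)
s=load("pics/side8.npz");t=load("pics/top8.npz")
for w in(cloud(t),cloud(s)):
    q=w.reshape(-1,3);q=q[~np.isnan(q[:,0])];q=q[(np.hypot(q[:,0]-.514,q[:,1]-.253)<.045)&(q[:,2]>.145)&(q[:,2]<.23)]
    print(len(q),cv2.minEnclosingCircle(q[:,:2].astype(np.float32)),q.mean(0),np.percentile(q[:,2],[5,50,95]))
crop(t,150,230,150,220,8,"pics/t8.png")
u=[int(k) for k in proj(s,[.514,.253,.16])];crop(s,u[0]-40,u[0]+40,u[1]-40,u[1]+40,7,"pics/s8.png")
print(robot.sense()["t"])
E
```

```text
1.7 29.1167 0.6651083045385371 [0.51435    0.25475967 0.16226298] -0.0008380733312760569 [-1.86482941  0.90996615  8.22847223] [ 0.28037775  0.89576765 -0.09130063]
2.4 29.9667 0.6626085793331152 [0.51420153 0.25464217 0.16610486] 0.6994339170599035 [-2.84146285  1.70453893  9.45444069] [ 0.07774794  0.84744827 -0.07808105]
3.1 30.8167 0.6589704477259486 [0.51415796 0.25448946 0.16994344] 1.3996922045590636 [-3.03734874  0.50152733  9.04081859] [-0.15390087  0.78342123 -0.04092383]
3.7 31.5667 0.6588660108924523 [0.51421797 0.25440003 0.17323957] 1.9999295188537727 [-3.31087168  0.05242948  9.84392272] [-0.19653224  0.57410648  0.00865672]
4.3 32.3167 0.662126715467202 [0.51434309 0.25432443 0.17654919] 2.599772935859261 [-3.99401237  0.35434383  9.8503732 ] [-0.16256518  0.56835028 -0.08313066]
123 ((0.513480007648468, 0.25410354137420654), 0.028757324442267418) [0.5141897  0.25950412 0.18790721] [0.18258577 0.18787204 0.19402763]
244 ((0.5125121474266052, 0.25591617822647095), 0.02922549843788147) [0.51216121 0.25950833 0.1869081 ] [0.18014549 0.18814676 0.19527648]
35.4417
```

View pics/s8.png

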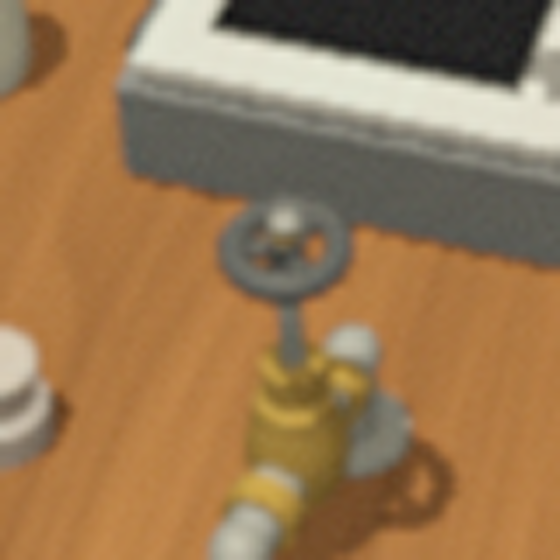

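View pics/t8.png

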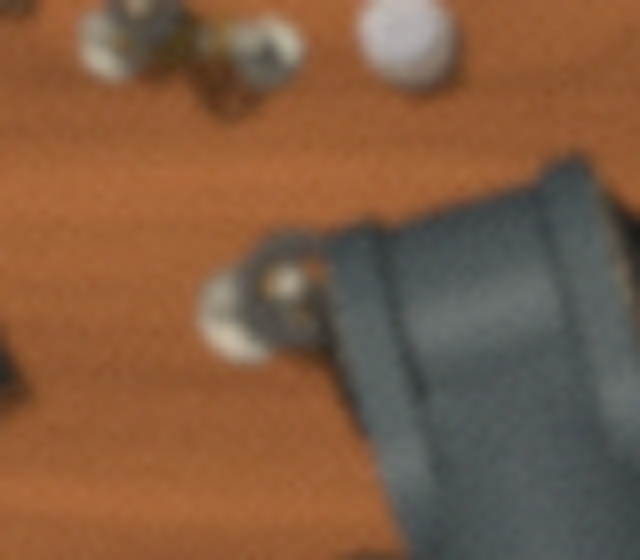

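The wheel rose about 24 mm, so it turned 4.3 rad. I'll regrasp and turn it on to the stop.

```bash
python3 - <<'E'
from plant import robot
from h import *
pi=np.pi; c=[.5142,.2538]; y0=-.54; z0=.1752
robot.goto([*c,.28],[pi,0,y0])
k=robot.move_straight([*c,z0],vel=.12,contact_N=10)
print(k)
if not k:
    robot.grip(0.0,40)
    t0=robot.sense()["torque"][2]
    for th in np.arange(.2,1.25,.2):
        robot.move_straight([*c,z0+.0055*min(th,.7)],vel=.0055*.8 if th<=.7 else .0055,attitude=[pi,0,y0+th]) if th<=.7 else robot.goto([*c,z0+.0039],[pi,0,y0+th])
        s=robot.sense();print(th.round(2),s["t"],s["opening"],s["tcp_pos"],s["tcp_rot"][2],s["wrist_force"].round(2),s["torque"].round(3))
        if abs(s["torque"][2]-t0)>.5: break
E
```

```text
False
0.2 38.0167 0.6633284892613813 [0.51423495 0.25423182 0.17747975] -0.33945092195703674 [-1.46  0.07  5.8 ] [-0.1    0.56   0.164]
0.4 38.4167 0.6643177583400723 [0.51429957 0.25421893 0.17858783] -0.13946793076039143 [-1.11 -0.66  5.83] [-0.108  0.535  0.093]
0.6 38.8167 0.6598699212140124 [0.51438616 0.25424351 0.17896058] 0.057146631036631756 [-0.87  0.64  2.87] [ 0.275  0.219 -0.693]
```

Torque jumped to -0.69 N m and the rise ended, so the wheel is at its stop. Releasing and checking.

```bash
python3 - <<'E'
from plant import robot
from h import *
pi=np.pi; c=[.5143,.2541]
robot.grip(1.0)
robot.move_straight([*c,.28],vel=.2)
robot.goto([.43,.0,.40],[pi,0,-.3])
for n in("side","top"):
    g=robot.grab_frame(n); np.savez(f"pics/{n}9.npz",**g)
s=load("pics/side9.npz");t=load("pics/top9.npz");s0=load("pics/side6.npz")
for w in(cloud(t),cloud(s)):
    q0=w.reshape(-1,3);q0=q0[~np.isnan(q0[:,0])];q=q0[(np.hypot(q0[:,0]-.514,q0[:,1]-.253)<.045)&(q0[:,2]>.145)&(q0[:,2]<.23)]
    print(len(q),np.percentile(q[:,2],[5,50,95]),q.mean(0))
    q=q0[(q0[:,1]<.04)&(q0[:,1]>-.2)&(q0[:,0]>.54)&(q0[:,0]<.65)&(q0[:,2]>.05)&(q0[:,2]<.15)];print("lid",np.polyfit(q[:,0],q[:,2],1) if len(q)>20 else len(q))
# rim height by template shift: hub pixel
cv2.imwrite("pics/s9.png",cv2.resize(s["image"][:,:,::-1],(800,600)))
u=[int(k) for k in proj(s,[.514,.253,.16])];crop(s,u[0]-40,u[0]+40,u[1]-40,u[1]+40,7,"pics/s9w.png")
x=robot.sense();print(x["t"],x["tcp_pos"],x["wrist_force"])
E
```

```text
163 [0.1844814  0.19000672 0.19928977] [0.51352361 0.2532487  0.1901681 ]
lid [-0.0163183   0.09647026]
244 [0.18102355 0.19002548 0.19898766] [0.51163933 0.25983301 0.18872505]
lid [-0.0117159   0.09426017]
41.1 [0.4302519  0.00125587 0.39910873] [-1.55890817e+00  1.35332457e-01  1.17736212e-03]
```

View pics/s9.png

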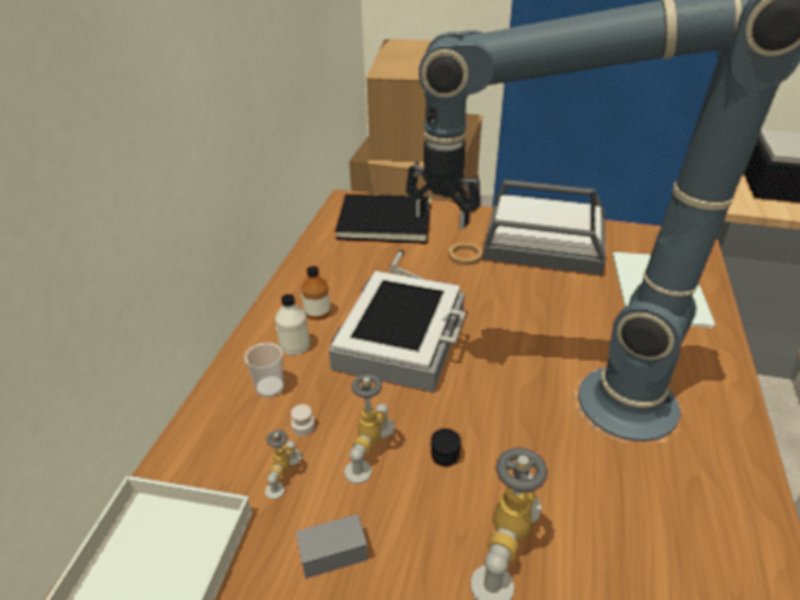

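View pics/s9w.png

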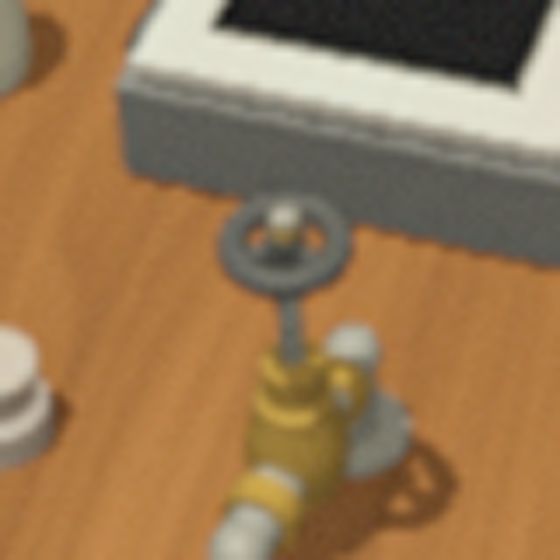

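The evidence points to the stop, but the margin is 0.25 rad and there is time left. I'll confirm with one more firm turn and re-measure the lid over its full length.

```bash
python3 - <<'E'
from plant import robot
from h import *
pi=np.pi; c=[.5143,.2541]; y0=-.54; z0=.1775
robot.goto([*c,.28],[pi,0,y0])
k=robot.move_straight([*c,z0],vel=.12,contact_N=10)
print(k)
if not k:
    robot.grip(0.0,60)
    t0=robot.sense()["torque"][2]
    for th in np.arange(.1,.75,.1):
        robot.move_straight([*c,z0+.0055*min(th,.2)+.0002*th],vel=.004 if th<.25 else .00008,attitude=[pi,0,y0+th]) if th<.25 else robot.goto([*c,z0+.001],[pi,0,y0+th])
        s=robot.sense();print(th.round(2),s["t"],s["opening"],s["tcp_pos"],s["tcp_rot"][2],s["wrist_force"].round(2),s["torque"].round(3))
        if abs(s["torque"][2]-t0)>.8: break
    robot.grip(1.0)
robot.move_straight([*c,.28],vel=.2)
robot.goto([.43,.0,.40],[pi,0,-.3]); robot.sleep(.3)
for n in("side","top"):
    g=robot.grab_frame(n); np.savez(f"pics/{n}10.npz",**g)
s=load("pics/side10.npz");t=load("pics/top10.npz")
for w in(cloud(t),cloud(s)):
    q0=w.reshape(-1,3);q0=q0[~np.isnan(q0[:,0])];q=q0[(np.hypot(q0[:,0]-.514,q0[:,1]-.253)<.045)&(q0[:,2]>.145)&(q0[:,2]<.23)]
    print(len(q),np.percentile(q[:,2],[5,50,95]),q.mean(0))
    q=q0[(q0[:,1]<.04)&(q0[:,1]>-.04)&(q0[:,0]>.44)&(q0[:,0]<.65)&(q0[:,2]>.05)&(q0[:,2]<.15)];print("lid",len(q),np.polyfit(q[:,0],q[:,2],1))
crop(s,150,310,130,250,5,"pics/s10.png")
print(robot.sense()["t"])
E
```

```text
False
0.1 43.9167 0.6594118425418171 [0.51437576 0.25451816 0.17884476] -0.44250655268064953 [-1.91  0.44  4.61] [ 0.046  0.435 -0.57 ]
0.2 44.2083 0.6512308847119402 [0.51438835 0.25451972 0.17894431] -0.3444917226082169 [-1.81  1.6   2.86] [ 0.341  0.402 -1.465]
164 [0.18368495 0.18953625 0.19615444] [0.51365464 0.25329083 0.18962885]
lid 480 [-0.00266349  0.08844098]
244 [0.18098801 0.19014886 0.19958395] [0.51158039 0.25970204 0.18867451]
lid 880 [-0.00181899  0.08845485]
46.8
```

View pics/s10.png

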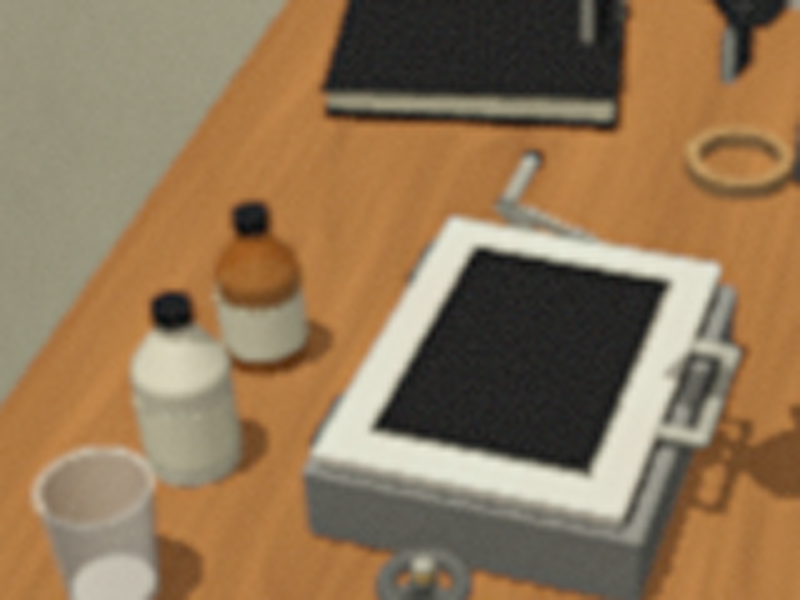

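The torque climbed at once (-0.57, then -1.47 N m), so the wheel is hard on its stop. The lid is flat, the bystanders are in place and the gripper is clear. Handing in.

```bash
python3 - <<'E'
from plant import robot
robot.close_job(); print(robot.sense()["t"])
E
```

```text
the job is handed in; nothing more can be done
the job is handed in; nothing more can be done
```

I handed the job in at about 47 s with the lid shut and the suction valve fully open. No verdict is reported.

**What I did**
- **Stay:** I pushed the knee pin from the robot's side until the stay broke. The lid sank only to about 0.26 rad.
- **Lid:** I pressed it down slowly along its arc, first on the handle and then on its outer face. It reached its stop before I touched the valve.
- **Valve:** I turned the middle valve (58 mm wheel) open in two grasps, then took a third to confirm it was on its stop.

**Last checks**
- **Lid:** It lies flat, with a slope of at most 0.003 rad in both cameras. A fit over a narrower strip had read 0.012–0.016 rad, also within tolerance.
- **Wheel:** It rose about 26 mm. On the third grasp the torque climbed straight to about 1.5 N m, so it is hard on its stop.
- **Bystanders and robot:** The bystanders look unmoved in the pictures; I did not measure them. The gripper was clear of everything.

**What disagreed:** My first push on the lid's outer face did not trigger contact detection, because the lid was already moving below the force threshold. I carried on along the planned arc. When the lid reached its stop, the force was briefly about 28 N.

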